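# Hold a pump bracket against the sprung docking stop

## Robot

A 6-joint arm with a two-finger parallel gripper is mounted at the origin on the work surface. World frame = base frame: x ahead of the robot, y to its left, z up, the work surface at z = 0. Lengths are in m, angles in rad, forces in N, time in s.
With the tool pointing down it reaches from about 0.35 to 0.975 m from the base axis. Payload 4.9 kg.
Tool frame: the origin (TCP) lies at the very end of the fingers, on their centre line; the grasp point (between the pads) lies 19 mm behind it (manip.hold_point_z is the distance from the TCP to the grasp point, in m); z points along the fingers, y is the direction in which the jaws open and shut (so a half turn about z gives the same grasp; the last joint's range is limited). The gripper opens to 85 mm and grips with 20 to 120 N. Pads are 22 mm wide; open, the fingers measure 114 mm over their backs; the gripper's body (76 mm by 85 mm) begins 54 mm behind the grasp point. The pads swing forward as they close: fully open they stand 13 mm farther back than shut.
Start: joints at [1.125, 0.053, 1.613, -0, 1.476, -0.119], TCP at [0.201, 0.592, 0.231] pointing down, gripper open.
Joint ranges: [-3.01, 3.01], [-1.01, 2.22], [0.06, 2.58], [-1.02, 4.17], [0.09, 2.62], [-3.14, 3.14]. Speed limits (rad/s): [2.57, 2.57, 3.14, 3.14, 3.14, 3.14].

## Interface

Orientations are given as a unit quaternion [w, x, y, z].
In Python, from plant import manip gives the robot as it stands. The module is installed in compiled form; this text tells all that it offers.
- The arm moves only by the shell command python3 -m creep 'ROWS'. ROWS is JSON, a list of rows, each a list of 7 numbers: the turn, a rotation vector about the tool's x, y, z in degrees, then the shift along the tool's x, y, z in m, then the opening, from 0 (shut) to 1 (fully open). In form: [[ax, ay, az, tx, ty, tz, jaw], ...]. A call has 1 to 20 rows; each row shifts and turns the commanded pose from where the row before left it, along the tool's axes as they then stand; what a row does not reach is not made up. A row lasts 1/12 s, in which the tool goes at most 41.7 mm and 7.16 degrees, less where a joint would pass 70% of its speed; a pose out of reach is approached as far as the arm can. A call is refused whole if a number of a shift passes 0.0417 or a number of a turn 7.16, either way. A call with a gripper value outside its range is refused whole. The fingers move at their own pace and stop on an object; the grip force is fixed at half the most. Time passes only in rows, so rows that do not move let the fingers close. It gives the time, the measured TCP pose, the force and the opening at its end, in the units of the state.
- manip.state(): the state, without advancing time (a new reading comes with each control period).
- manip.grab_frame(name): name is "scene" or "top" or "wrist"; returns the picture (384x512x3 uint8, blue, green, red); there is no depth.
- manip.get_calibration(name): a dict with "fx", "fy", "cx", "cy" (pixels), "xyz" and "attitude" of the camera in the world. Camera axes: x right, y down, z forward; pixel columns grow to the right and rows downward; lengths in m; the calibration is good to about 2 mm. A picture is of the moment at which its call begins: read the wrist's pose just before it. get_calibration takes no time and is no camera call; for the wrist camera it gives the pose at the moment of the call.
- manip.job_done(): hands the job in, once; it reports no verdict.
Trained networks look in the newest picture that a camera, given by its name, has taken for a name from the list of things; names that differ only in an ending like _2 or _b are one class to them, and where a whole thing is asked for, a point or a joint stands for the part that bears it (a point fixed in the world has none). Each returns a list of dicts, best first, with "confidence" (0 to 1); they miss things now and then, are a little off and sometimes report something else, mostly with a low value. They report only what shows in the picture. A call takes as long as a camera call. They do not tell look-alikes from the thing itself.
- manip.cut_out(target, camera): "pixels" (384x512 bool, what is visible of it) and "rect" ([left, top, right, bottom] in pixels, round what is visible of it).
The state is a dict: "time": time; "joint_pos": joint angles; "joint_vel": joint speeds; "joint_efforts": joint torques, N m; "tool_pos": TCP position; "tool_rot": TCP orientation; "contact_force": force on the tool from outside, world axes, zero at the start; "ft_torque": the same for the moment, N m; "gripper_width": opening from 0.0 (shut) to 1.0 (fully open).
Only numpy, scipy, OpenCV 4.12 (cv2) and the standard library are available. Lean on these libraries where they do the work, as an engineer would, in place of code of your own. Each camera call takes 0.05 s, during which the arm holds its last target.

## Task

Slide the aluminium L-bracket along the bench, keeping it flat on the bench, onto the grey mat between the two yellow lines, with its upstand squarely against the blue sprung fence. Push the fence back until the black needle is in the middle of the green field (about 20 mm of travel, 10 N), never into the red, and finish still holding it there with a steady push, so that a colleague can screw the bracket down: do not let go. Leave the amber bottle, the jar, the tube rack and the screwdriver where they are.

Things in the scene. Friction and masses are not known exactly. Their poses are not given: they have to be found in the camera images.
- bracket_grip (a point): Middle of the black grip bar of the loose aluminium L-bracket (0.5-0.85 kg), 38 mm above the bench, 85 mm behind the upstand's outer face. Bar 24 (x) x 56 (y) mm, top 62 mm above the bench. It stands on a base plate 130 (x) x 140 (y) x 12 mm thick, 20 mm behind its middle; 67 mm free between bar and upstand. Axes: x towards the upstand, z up.
- bracket_front (a point): Middle of the outer (+x) face of the bracket's upstand, the face to press on the fence, 22 mm above the bench. The upstand is 8 mm thick, 140 mm wide and 44 mm high (from the bench), along the whole +x edge of the plate. Axes as bracket_grip.
- dock: Docking stop fixed to the bench. Origin: bench level, below the middle of the blue fence's front face at rest. x: push direction, into the fence; z up. On its -x side a flat grey mat 160 (x) x 210 (y) mm, thin as paint, with two yellow lines along x, inner edges 81 mm either side of the middle. Behind the fence, at x 50 to 125 mm, steel spring housings 45 mm high.
- fence (a joint): Travel of the blue fence along the dock's +x in m: 0 at rest, hard stop 0.036. Spring 500 N/m, no preload: 0.020 is 10 N. Gauge between the housings: strip white, green, white, red along x under the fence's needle (cross bar of a thin black T, 62 mm behind the fence's front face). Green: 0.014 to 0.026; red above 0.030.
- fence_face (a point): Middle of the front face of the blue fence (bar 12 (x) x 200 (y) mm, 2 to 46 mm above the bench), 24 mm above the bench; moves with the fence; axes as the dock's.
- amber_bottle: Bystander: amber glass bottle, diameter 64, height 130 mm. Origin: centre of its underside.
- jar: Bystander: jar with blue cap, diameter 60, height 75 mm. Origin: centre of its underside.
- tube_rack: Bystander: white tube rack 110 (x) x 55 (y) mm, 85 mm high with its tubes. Origin: centre of its underside.
- screwdriver: Bystander: the colleague's screwdriver, 160 mm long, lying along its x. Origin: underneath its middle.
There are look-alikes about, which are no part of the job. Of the things like the part that bears bracket_grip, leave any that is purple; of the rest the larger one is meant.

How it is judged:
By the outcome, as a careful person would: the job done as asked, in the order asked, and still so for the second after the job is handed in, while the arm keeps its last pose, push and grip.
It also fails if it takes over 40 s, if anything falls off the work surface, if the arm or the gripper's body presses on something with over 40 N, if the wrist force passes 120 N, or if a joint passes its speed limit or range.

## Working session

There is one attempt and no reset: what is moved stays moved. The work goes in short steps, Python scripts to look and compute and a shell command to move; the robot and the scene stay as the last step left them, time stands still between calls to the robot, and variables do not carry over. Pictures are saved under pics/ and viewed, and the job is handed in when it is done.

```bash
mkdir -p pics; python3 - <<'E'
from plant import manip
import cv2
for n in ("scene","top","wrist"):
    c=manip.get_calibration(n); print(n,c)
    im=manip.grab_frame(n); cv2.imwrite(f"pics/{n}0.png",im)
s=manip.state(); print(s)
E
```

```text
scene {'fx': 490.8416570348975, 'fy': 490.8416570348975, 'cx': 261.51569793757557, 'cy': 192.7925798799062, 'xyz': array([1.27557551, 0.48277082, 1.17854146]), 'attitude': array([-0.15776183,  0.4274346 ,  0.84182857, -0.28937092])}
top {'fx': 362.7869108517993, 'fy': 362.7869108517993, 'cx': 252.85444311330258, 'cy': 194.95907279411765, 'xyz': array([ 0.39899844, -0.00533563,  1.04359758]), 'attitude': array([ 0.06291583, -0.70360673,  0.70531238, -0.05927575])}
wrist {'fx': 292.4004428742926, 'fy': 292.4004428742926, 'cx': 254.63465718097927, 'cy': 190.98583425372223, 'xyz': array([0.13618739, 0.61479424, 0.37291913]), 'attitude': array([0.10951747, 0.80541462, 0.57737709, 0.07712926])}
{'time': 0.15, 'joint_pos': array([ 1.12498903e+00,  5.31758126e-02,  1.61395910e+00,  1.36822582e-05,
        1.47598374e+00, -1.19020358e-01]), 'joint_vel': array([-5.36193545e-05, -1.45575095e-03, -3.56925495e-03,  4.81664012e-04,
        2.63500933e-03, -1.97968556e-04]), 'joint_efforts': array([ 6.98701042e-04, -3.94240415e+01, -3.70722985e+01, -1.10364788e-04,
        4.57709975e-03,  3.90400373e-05]), 'tool_pos': array([0.20042888, 0.59149206, 0.23037531]), 'tool_rot': array([-2.19169029e-04,  1.62668005e-01,  9.86680565e-01, -7.30876867e-04]), 'contact_force': array([-0.22029619,  0.58586122,  0.49268204]), 'ft_torque': array([ 0.06231318, -0.02060803,  0.03524064]), 'gripper_width': 1.0017957931706434}
```

View pics/scene0.png

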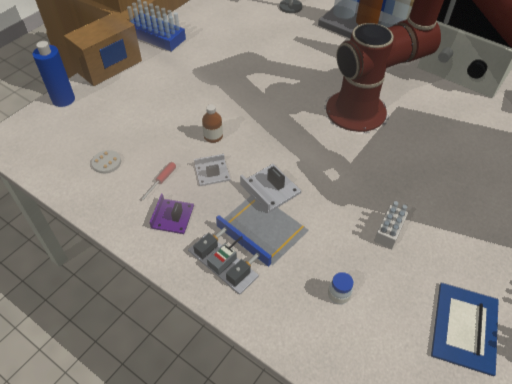

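View pics/top0.png

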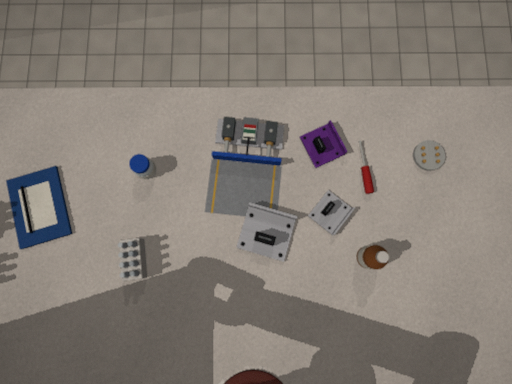

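View pics/wrist0.png

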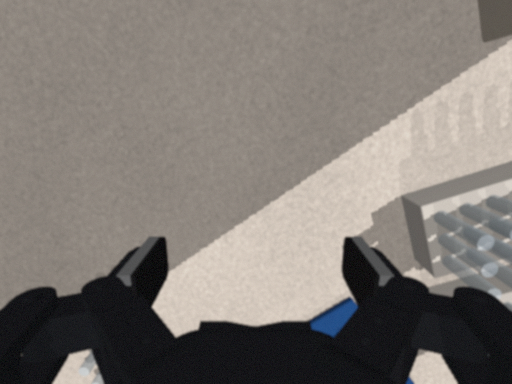

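Top view candidates for the bracket are the large aluminium one at about (267,235), a small aluminium one at (330,210) and a purple one at (322,145). By the description (not purple, the larger of the rest) I choose (267,235). I'll check it in a close crop and measure.

```bash
cat > h.py <<'E'
from plant import manip
import numpy as np, cv2
from scipy.spatial.transform import Rotation as R
def rot(q): return R.from_quat([q[1],q[2],q[3],q[0]])
def cal(n):
    c=manip.get_calibration(n); return c
def unproj(c,uv,z):
    uv=np.atleast_2d(np.asarray(uv,float))
    d=np.c_[(uv[:,0]-c['cx'])/c['fx'],(uv[:,1]-c['cy'])/c['fy'],np.ones(len(uv))]
    d=rot(c['attitude']).apply(d); p=c['xyz']
    return p+d*((z-p[2])/d[:,2])[:,None]
def proj(c,P):
    q=rot(c['attitude']).inv().apply(np.atleast_2d(P)-c['xyz'])
    return np.c_[c['fx']*q[:,0]/q[:,2]+c['cx'],c['fy']*q[:,1]/q[:,2]+c['cy']]
E
python3 - <<'E'
from h import *
im=manip.grab_frame("top")
cv2.imwrite("pics/crop1.png",cv2.resize(im[105:275,190:360],None,fx=3.5,fy=3.5,interpolation=cv2.INTER_CUBIC))
im=manip.grab_frame("scene")
cv2.imwrite("pics/crop2.png",cv2.resize(im[140:300,140:320],None,fx=4,fy=3.7,interpolation=cv2.INTER_CUBIC))
for cam in ("top","scene"):
  for t in ("bracket_grip","dock","fence","amber_bottle","jar","tube_rack","screwdriver"):
    if cam=="scene" and t not in("bracket_grip",): continue
    r=manip.cut_out(t,cam)
    for d in r:
        m=d["pixels"]; v,u=np.nonzero(m)
        print(cam,t,round(d["confidence"],2),d["rect"],m.sum(),unproj(cal(cam),[u.mean(),v.mean()],0.02).round(3))
E
```

```text
top bracket_grip 0.97 [308.4, 188.9, 352.6, 233.9] 1059 [[ 0.528 -0.219  0.02 ]]
top bracket_grip 0.95 [238.1, 204.3, 294.1, 262.1] 2284 [[ 0.475 -0.037  0.02 ]]
top bracket_grip 0.93 [299.7, 120.4, 349.1, 168.4] 1317 [[ 0.73  -0.207  0.02 ]]
top dock 0.6 [206.9, 115.7, 284.0, 216.6] 5755 [[0.66  0.025 0.02 ]]
top fence 0.78 [210.4, 141.0, 281.6, 164.9] 588 [[0.692 0.019 0.02 ]]
top amber_bottle 0.9 [354.4, 243.2, 389.7, 268.9] 699 [[ 0.405 -0.33   0.02 ]]
top amber_bottle 0.53 [211.1, 141.5, 281.2, 162.9] 620 [[0.691 0.015 0.02 ]]
top jar 0.61 [125.6, 154.1, 154.3, 181.3] 478 [[0.665 0.322 0.02 ]]
top tube_rack 0.56 [114.9, 237.0, 146.8, 280.5] 1063 [[0.399 0.336 0.02 ]]
top screwdriver 0.76 [361.4, 166.4, 375.3, 194.1] 234 [[ 0.623 -0.328  0.02 ]]
top screwdriver 0.33 [206.5, 118.5, 284.9, 215.2] 5863 [[0.66  0.025 0.02 ]]
scene bracket_grip 0.96 [149.7, 195.4, 190.4, 237.1] 1190 [[ 0.741 -0.201  0.02 ]]
scene bracket_grip 0.66 [239.5, 163.4, 300.2, 215.3] 1659 [[ 0.484 -0.031  0.02 ]]
scene bracket_grip 0.64 [194.9, 153.0, 229.7, 186.4] 901 [[ 0.536 -0.221  0.02 ]]
```

View pics/crop1.png

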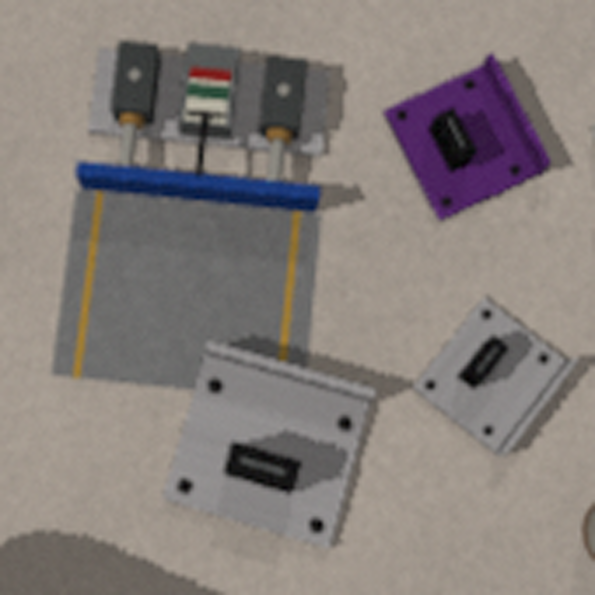

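View pics/crop2.png

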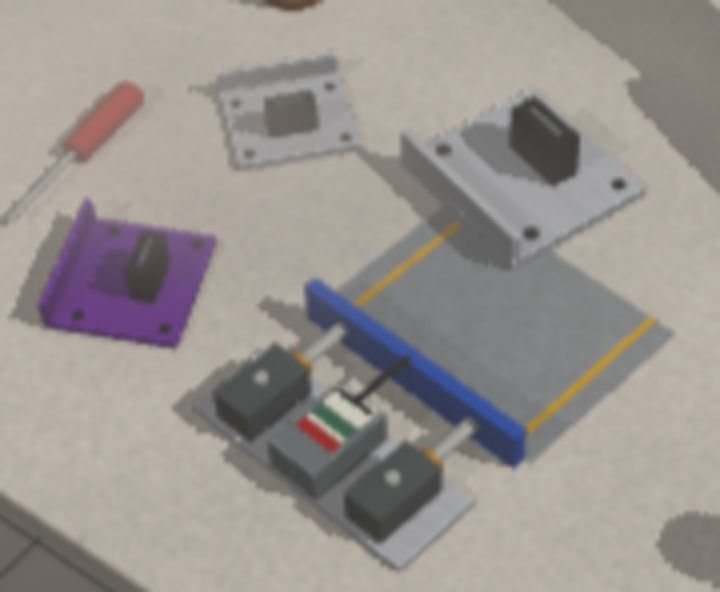

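The crop confirms it: the chosen one is the big aluminium bracket, its upstand facing the dock. Its front-left corner already overlaps the mat. Now I'll fit planar poses to clicked features.

```bash
cat > fit.py <<'E'
from h import *
from scipy.optimize import least_squares
def T(c): c=np.array(c,float); return np.c_[190+(c[:,0]+.5)/3.5-.5,105+(c[:,1]+.5)/3.5-.5]
def S(c): c=np.array(c,float); return np.c_[140+(c[:,0]+.5)/4-.5,140+(c[:,1]+.5)/3.7-.5]
def place(p,M): c,s=np.cos(p[2]),np.sin(p[2]); M=np.array(M); return np.c_[p[0]+c*M[:,0]-s*M[:,1],p[1]+s*M[:,0]+c*M[:,1],M[:,2]]
def fit(sets,p0):
    f=lambda p: np.concatenate([(proj(cal(n),place(p,M))-uv).ravel() for n,M,uv in sets])
    r=least_squares(f,p0,loss='soft_l1'); return r.x,f(r.x).reshape(-1,2)
E
cat > f1.py <<'E'
from fit import *
BM=[(0,.07,.044),(0,-.07,.044),(-.13,.07,.012),(-.13,-.07,.012),(-.085,0,.062)]
bt=("top",BM,T([(208,343),(376,390),(167,497),(334,545),(264,466)]))
bs=("scene",BM[:4],S([(516,240),(403,133),(645,190),(530,92)]))
DM=[(0,.1,.046),(0,-.1,.046),(-.16,.105,0),(-.16,.081,0),(-.02,.081,0),(-.12,-.081,0)]
dt=("top",DM[:5],T([(79,188),(318,209),(52,374),(83,377),(102,198)]))
ds=("scene",[(0,.1,.046),(0,-.1,.046),(-.16,.105,0)],S([(524,433),(318,281),(672,332)]))
for nm,s,p0 in (("br",[bt,bs],(.5,-.03,-.2)),("br top",[bt],(.5,-.03,-.2)),("br sc",[bs],(.5,-.03,-.2)),("dock",[dt,ds],(.68,.02,0)),("d top",[dt],(.68,.02,0)),("d sc",[ds],(.68,.02,0))):
    p,r=fit(s,p0); print(nm,p.round(4),np.degrees(p[2]).round(2)); print(r.round(1).tolist())
E
python3 f1.py
```

```text
br [ 0.5358 -0.0554 -0.2753] -15.78
[[-0.6, -1.0], [0.1, -1.0], [-1.2, 0.7], [-0.9, 0.6], [-0.3, -0.2], [-0.6, -0.4], [-1.3, -0.5], [-0.0, -1.2], [-0.2, -1.8]]
br top [ 0.5354 -0.0569 -0.2732] -15.65
[[-0.1, -0.8], [0.6, -0.9], [-0.6, 0.9], [-0.2, 0.7], [0.3, -0.0]]
br sc [ 0.5377 -0.0525 -0.2802] -16.05
[[-0.2, 0.6], [-0.8, 0.2], [0.5, -0.2], [0.4, -1.0]]
dock [ 0.6805  0.0183 -0.1112] -6.37
[[-0.9, -4.2], [0.7, -2.8], [-0.1, -0.0], [-0.7, 0.0], [-0.1, 4.5], [0.2, -1.5], [-1.0, -1.6], [0.4, 0.2]]
d top [ 0.6773  0.0165 -0.1292] -7.4
[[-0.2, -3.7], [1.4, -1.2], [-0.4, 0.3], [-1.0, 0.5], [0.4, 5.1]]
d sc [ 0.6837  0.0208 -0.099 ] -5.67
[[0.5, -0.5], [-1.3, -0.2], [0.3, 0.7]]
```

```bash
cat > f2.py <<'E'
from fit import *
dt=("top",[(0,.1,.002),(0,-.1,.002),(-.16,.105,0),(-.16,.081,0)],T([(79,188),(318,209),(52,374),(83,377)]))
ds=("scene",[(0,.1,.046),(0,-.1,.046),(-.16,.105,0)],S([(524,433),(318,281),(672,332)]))
for nm,s,p0 in (("dock",[dt,ds],(.68,.02,0)),("d top",[dt],(.68,.02,0)),("d sc",[ds],(.68,.02,0))):
    p,r=fit(s,p0); print(nm,p.round(4),np.degrees(p[2]).round(2)); print(r.round(1).tolist())
p=fit([dt,ds],(.68,.02,0))[0]
b=(.5358,-.0554,-.2753)
im={n:manip.grab_frame(n) for n in("top","scene")}
k=5
for n,(y0,y1,x0,x1) in {"top":(110,220,200,300),"scene":(190,300,190,320)}.items():
    c=cal(n); o=cv2.resize(im[n][y0:y1,x0:x1],None,fx=k,fy=k,interpolation=cv2.INTER_CUBIC)
    def L(P,Q,col,pp):
        a=proj(c,place(pp,[P,Q])); a=((a-[x0,y0]+.5)*k-.5).astype(int); cv2.line(o,tuple(a[0].tolist()),tuple(a[1].tolist()),col,1)
    for z in(.002,.046):
        q=[(0,.1,z),(0,-.1,z),(.012,-.1,z),(.012,.1,z)]
        for i in range(4): L(q[i],q[(i+1)%4],(0,255,255),p)
    for y in(.081,-.081): L((-.16,y,0),(0,y,0),(0,0,255),p)
    q=[(-.16,.105,0),(-.16,-.105,0)]; L(*q,(0,255,0),p)
    q=[(0,.07,.044),(0,-.07,.044),(-.13,-.07,.012),(-.13,.07,.012)]
    for i in range(4): L(q[i],q[(i+1)%4],(255,0,255),b)
    cv2.imwrite(f"pics/ov_{n}.png",o)
E
python3 f2.py
```

```text
dock [ 0.6827  0.0199 -0.0955] -5.47
[[0.3, -0.2], [-0.8, -0.2], [0.2, -0.1], [-0.5, -0.2], [0.6, -1.0], [-1.4, -0.5], [0.2, 0.1]]
d top [ 0.6822  0.0193 -0.0958] -5.49
[[0.5, -0.0], [-0.6, 0.0], [0.4, 0.1], [-0.3, -0.0]]
d sc [ 0.6837  0.0208 -0.099 ] -5.67
[[0.5, -0.5], [-1.3, -0.2], [0.3, 0.7]]
```

```bash
ls pics
```

```text
crop1.png
crop2.png
ov_scene.png
ov_top.png
scene0.png
top0.png
wrist0.png
```

View pics/ov_top.png

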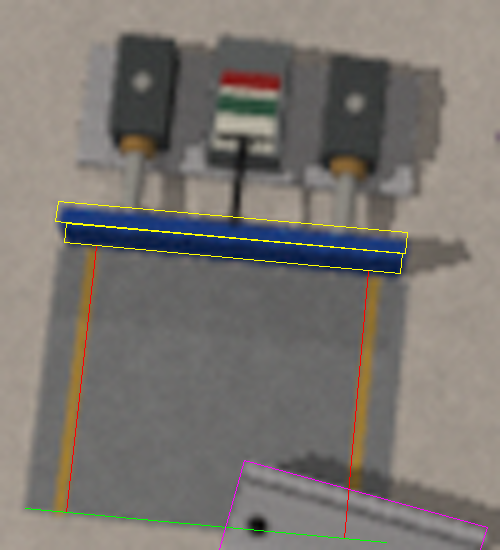

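View pics/ov_scene.png

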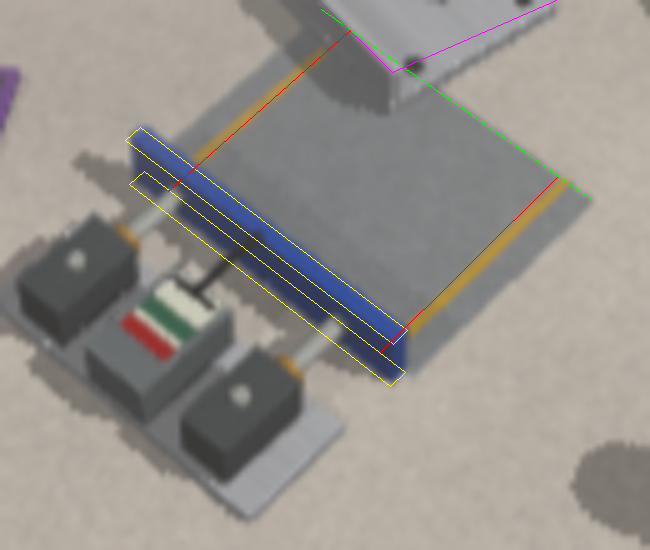

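Overlays agree to within about 1–2 mm. The dock is at about (0.683, 0.0195) with yaw -5.5°, and the bracket front is at (0.536, -0.056) with yaw -15.7°. First I move over the grip bar at the present height.

```bash
python3 -m creep '[[0,0,0,-0.026,-0.03,0,1],[0,0,0,-0.026,-0.03,0,1],[0,0,0,-0.026,-0.03,0,1],[0,0,0,-0.026,-0.03,0,1],[0,0,0,-0.026,-0.03,0,1],[0,0,0,-0.026,-0.03,0,1],[0,0,0,-0.026,-0.03,0,1],[0,0,0,-0.026,-0.03,0,1],[0,0,0,-0.026,-0.03,0,1],[0,0,0,-0.026,-0.03,0,1],[0,0,0,-0.026,-0.03,0,1],[0,0,0,-0.026,-0.03,0,1],[0,0,0,-0.026,-0.03,0,1],[0,0,0,-0.026,-0.03,0,1],[0,0,0,-0.026,-0.03,0,1],[0,0,0,-0.026,-0.03,0,1],[0,0,0,-0.026,-0.03,0,1]]'
python3 -m creep '[[0,0,7,0,0,0,1],[0,0,7,0,0,0,1],[0,0,7,0,0,0,1],[0,0,7,0,0,0,1],[0,0,7,0,0,0,1],[0,0,7,0,0,0,1],[0,0,7,0,0,0,1],[0,0,7,0,0,0,1],[0,0,7,0,0,0,1],[0,0,7,0,0,0,1],[0,0,7,0,0,0,1],[0,0,7,0,0,0,1],[0,0,3,0,0,0,1],[0,0,0,0,0,0,1],[0,0,0,0,0,0,1]]'
cat > st.py <<'E'
from h import *
import sys
s=manip.state(); r=rot(s['tool_rot'])
X=r.apply([1,0,0]);Y=r.apply([0,1,0]);Z=r.apply([0,0,1])
print('t',round(s['time'],2),'tcp',s['tool_pos'].round(4),'yhead',np.degrees(np.arctan2(Y[1],Y[0])).round(2),'Z',Z.round(4),'F',s['contact_force'].round(2),'M',s['ft_torque'].round(2),'w',round(s['gripper_width'],3))
if len(sys.argv)>3:
    d=np.array([float(a) for a in sys.argv[1:4]])-s['tool_pos']; print('tool-frame shift to target',r.inv().apply(d).round(4))
E
python3 st.py .454 -.033 .231
python3 - <<'E'
from h import *
im=manip.grab_frame("wrist"); cv2.imwrite("pics/w1.png",im)
print(manip.get_calibration("wrist"))
E
```

```text
time: 2.17
tool_pos: [0.4559, -0.0351, 0.2317]
tool_rot: [0.001, 0.163, 0.987, 0.0]
contact_force: [1.0, 0.3, -0.9]
gripper_width: 0.998
time: 3.42
tool_pos: [0.4555, -0.033, 0.2314]
tool_rot: [0.0, 0.797, 0.604, 0.0]
contact_force: [-0.1, 0.4, 0.6]
gripper_width: 1.003
t 3.42 tcp [ 0.4555 -0.033   0.2314] yhead -15.64 Z [ 2.e-04 -1.e-04 -1.e+00] F [-0.09  0.44  0.65] M [0.01 0.04 0.02] w 1.003
tool-frame shift to target [-0.0004 -0.0015  0.0004]
{'fx': 292.4004428742926, 'fy': 292.4004428742926, 'cx': 254.63465718097927, 'cy': 190.98583425372223, 'xyz': array([0.47314965, 0.03341254, 0.37412364]), 'attitude': array([ 0.13322685,  0.9816731 , -0.13500057, -0.0185305 ])}
```

View pics/w1.png

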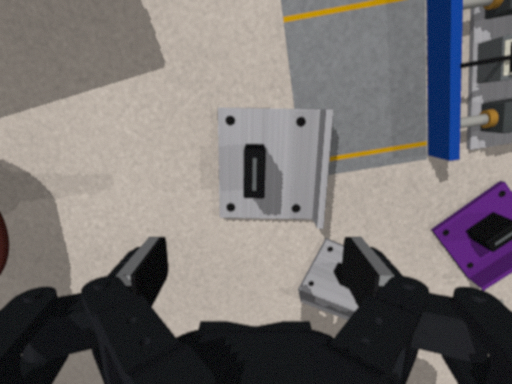

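The wrist picture shows the big bracket at (275,165), bar at (255,171), upstand edge at about x=328. The small aluminium bracket sits at (335,275). I'll refine the bracket pose from this view.

```bash
cat > ovw.py <<'E'
from fit import *
import sys
def boxes(c,img,x0,y0,k,p):
    def B(x,y,z):
        P=[(i,j,l) for i in x for j in y for l in z]; a=((proj(c,place(p,P))-[x0,y0]+.5)*k-.5).astype(int).tolist()
        for i in range(8):
            for b in (1,2,4):
                if not i&b: cv2.line(img,tuple(a[i]),tuple(a[i|b]),(0,0,255),1)
    B((-.13,0),(-.07,.07),(0,.012)); B((-.008,0),(-.07,.07),(0,.044)); B((-.097,-.073),(-.028,.028),(.012,.062))
E
python3 - <<'E'
from ovw import *
im=manip.grab_frame("wrist"); c=cal("wrist")
x0,y0,k=205,90,5
o=cv2.resize(im[y0:y0+150,x0:x0+140],None,fx=4,fy=4,interpolation=cv2.INTER_CUBIC)
cv2.imwrite("pics/w1c.png",o)
boxes(c,o,x0,y0,4,(.5358,-.0562,-.2740)); cv2.imwrite("pics/w1o.png",o)
E
```

```text
(no output)
```

View pics/w1o.png

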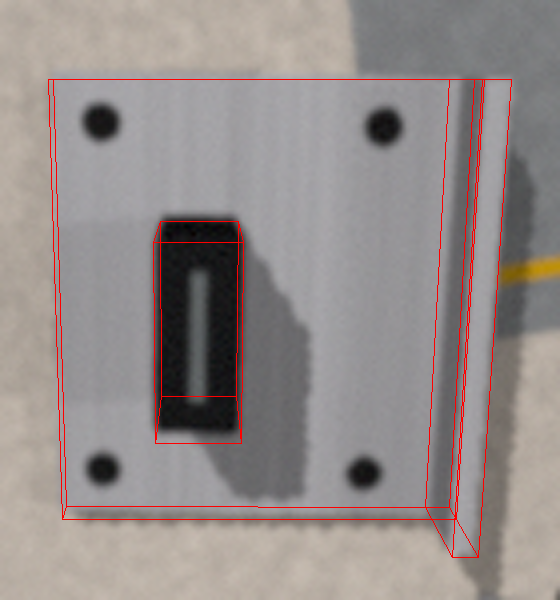

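View pics/w1c.png

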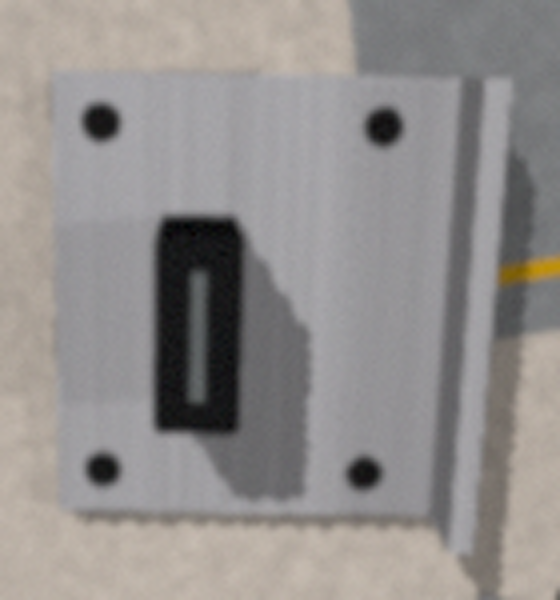

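The overlay matches within 2 mm. Descending around the bar.

```bash
python3 -m creep '[[0,0,0,0,-0.001,0.03,1],[0,0,0,0,0,0.03,1],[0,0,0,0,0,0.03,1],[0,0,0,0,0,0.03,1],[0,0,0,0,0,0.03,1],[0,0,0,0,0,0.02,1],[0,0,0,0,0,0.015,1],[0,0,0,0,0,0.01,1],[0,0,0,0,0,0.01,1],[0,0,0,0,0,0,1],[0,0,0,0,0,0,1]]'; python3 st.py .454 -.033 .021
python3 - <<'E'
from h import *
im=manip.grab_frame("wrist"); cv2.imwrite("pics/w2.png",im)
im=manip.grab_frame("scene"); cv2.imwrite("pics/s2.png",cv2.resize(im[100:280,160:380],None,fx=3.3,fy=3.3))
E
```

```text
time: 4.43
tool_pos: [0.4548, -0.0328, 0.0265]
tool_rot: [0.0, 0.797, 0.604, 0.0]
contact_force: [0.6, -0.5, 1.0]
gripper_width: 1.0
t 4.43 tcp [ 0.4548 -0.0328  0.0265] yhead -15.71 Z [ 0.  0. -1.] F [ 0.61 -0.54  1.02] M [-0.03  0.02 -0.  ] w 1.0
tool-frame shift to target [-0.0004 -0.0007  0.0055]
```

View pics/w2.png

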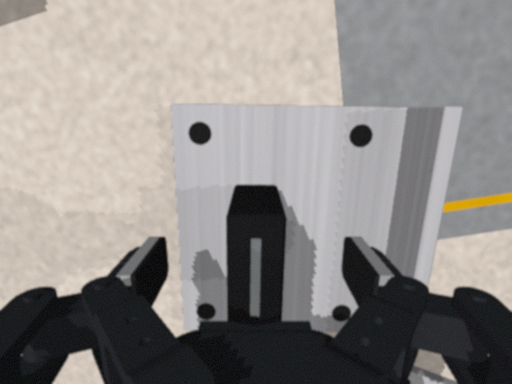

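View pics/s2.png

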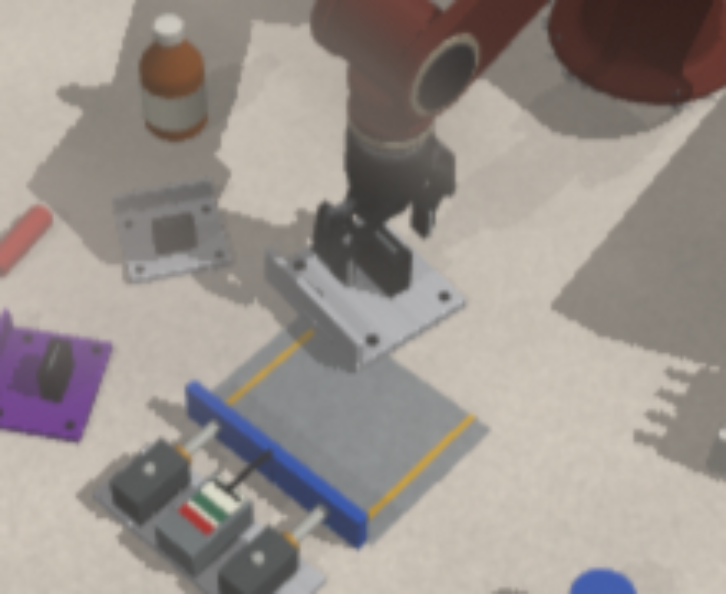

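The fingers straddle the bar centrally, bar at (256,255) between the pads. I'll lower 5 mm and close.

```bash
python3 -m creep '[[0,0,0,0,0,0.005,1],[0,0,0,0,0,0,1],[0,0,0,0,0,0,0.5],[0,0,0,0,0,0,0.3],[0,0,0,0,0,0,0],[0,0,0,0,0,0,0],[0,0,0,0,0,0,0],[0,0,0,0,0,0,0],[0,0,0,0,0,0,0],[0,0,0,0,0,0,0]]'; python3 st.py .454 -.033 .021
python3 - <<'E'
from h import *
im=manip.grab_frame("wrist"); cv2.imwrite("pics/w3.png",im)
E
```

```text
time: 5.37
tool_pos: [0.455, -0.0329, 0.0216]
tool_rot: [0.0, 0.797, 0.604, 0.0]
contact_force: [1.5, -0.8, 0.6]
gripper_width: 0.273
t 5.37 tcp [ 0.455  -0.0329  0.0216] yhead -15.73 Z [ 1.e-03 -3.e-04 -1.e+00] F [ 1.48 -0.77  0.6 ] M [-0.07 -0.28 -0.1 ] w 0.273
tool-frame shift to target [-0.0004 -0.0009  0.0006]
```

View pics/w3.png

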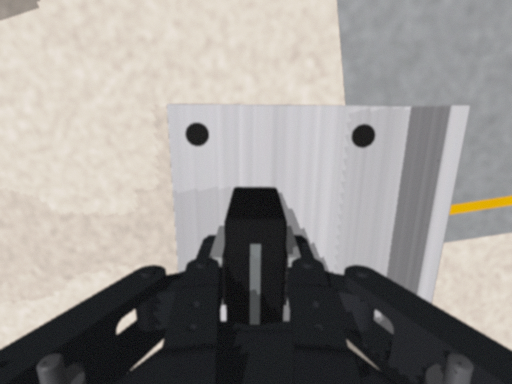

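Gripped at 0.273, which is about 24 mm. Turn by 10.2° while flat, then slide to about 25 mm short of the fence.

```bash
python3 -m creep '[[0,0,-1.7,0,0,0,0],[0,0,-1.7,0,0,0,0],[0,0,-1.7,0,0,0,0],[0,0,-1.7,0,0,0,0],[0,0,-1.7,0,0,0,0],[0,0,-1.7,0,0,0,0],[0,0,0,0,0,0,0]]'; python3 st.py .5732 .0300 .0216
python3 -m creep '[[0,0,0,0.005,0.008,0,0],[0,0,0,0.005,0.008,0,0],[0,0,0,0.005,0.008,0,0],[0,0,0,0.005,0.008,0,0],[0,0,0,0.005,0.008,0,0],[0,0,0,0.005,0.008,0,0],[0,0,0,0.005,0.008,0,0],[0,0,0,0,0,0,0]]'; python3 st.py .5732 .0300 .0216
```

```text
time: 6.0
tool_pos: [0.4548, -0.033, 0.0216]
tool_rot: [0.0, 0.74, 0.672, -0.0]
contact_force: [1.0, -0.6, 2.2]
gripper_width: 0.272
t 6.0 tcp [ 0.4548 -0.033   0.0216] yhead -5.49 Z [ 4.e-04 -6.e-04 -1.e+00] F [ 1.   -0.59  2.17] M [-0.17 -0.16  0.21] w 0.272
tool-frame shift to target [ 0.0741  0.1118 -0.    ]
time: 6.67
tool_pos: [0.515, -0.0028, 0.0216]
tool_rot: [0.0, 0.74, 0.672, 0.001]
contact_force: [5.3, 2.3, 5.5]
gripper_width: 0.274
t 6.67 tcp [ 0.515  -0.0028  0.0216] yhead -5.54 Z [ 1.4e-03  4.0e-04 -1.0e+00] F [5.34 2.28 5.51] M [ 0.29 -0.74  0.03] w 0.274
tool-frame shift to target [0.0382 0.0548 0.0001]
```

```bash
python3 -m creep '[[0,0,0,0,0,0,0],[0,0,0,0,0,0,0],[0,0,0,0,0,0,0]]'; python3 st.py 
python3 -m creep '[[0,0,0,0.0054,0.008,0,0],[0,0,0,0.0054,0.008,0,0],[0,0,0,0.0054,0.008,0,0]]'; python3 st.py .5732 .0300 .0216
python3 -m creep '[[0,0,0,0.0054,0.008,0,0],[0,0,0,0.0054,0.008,0,0],[0,0,0,0.0054,0.008,0,0],[0,0,0,0.0054,0.0068,0,0],[0,0,0,0,0,0,0],[0,0,0,0,0,0,0],[0,0,0,0,0,0,0],[0,0,0,0,0,0,0]]'; python3 st.py .5732 .0300 .0216
python3 - <<'E'
from h import *
im=manip.grab_frame("wrist"); cv2.imwrite("pics/w4.png",im)
im=manip.grab_frame("scene"); cv2.imwrite("pics/s4.png",cv2.resize(im[130:290,170:350],None,fx=4,fy=3.7,interpolation=cv2.INTER_CUBIC))
im=manip.grab_frame("top"); cv2.imwrite("pics/t4.png",cv2.resize(im[105:275,190:360],None,fx=3.5,fy=3.5,interpolation=cv2.INTER_CUBIC))
E
```

```text
time: 6.92
tool_pos: [0.514, -0.0031, 0.0216]
tool_rot: [0.0, 0.74, 0.672, 0.001]
contact_force: [3.2, 2.1, 1.3]
gripper_width: 0.275
t 6.92 tcp [ 0.514  -0.0031  0.0216] yhead -5.53 Z [ 1.4e-03  3.0e-04 -1.0e+00] F [3.24 2.07 1.26] M [ 0.14 -0.53  0.04] w 0.275
time: 7.17
tool_pos: [0.538, 0.0098, 0.0216]
tool_rot: [-0.001, 0.741, 0.672, -0.002]
contact_force: [-6.1, -3.1, 7.2]
gripper_width: 0.274
t 7.17 tcp [0.538  0.0098 0.0216] yhead -5.58 Z [-0.0033 -0.0015 -1.    ] F [-6.13 -3.05  7.23] M [-0.3   0.27 -0.18] w 0.274
tool-frame shift to target [ 0.0236  0.0331 -0.0001]
time: 7.83
tool_pos: [0.5721, 0.029, 0.0216]
tool_rot: [0.0, 0.74, 0.672, 0.0]
contact_force: [4.1, 0.6, 1.6]
gripper_width: 0.273
t 7.83 tcp [0.5721 0.029  0.0216] yhead -5.53 Z [ 1.2e-03  1.0e-04 -1.0e+00] F [4.13 0.63 1.59] M [ 0.19 -0.6   0.02] w 0.273
tool-frame shift to target [ 0.0011  0.001  -0.    ]
```

View pics/w4.png

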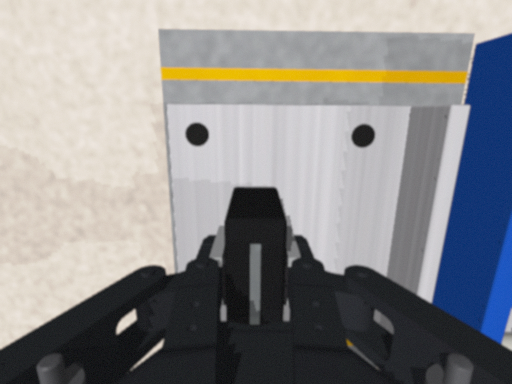

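View pics/s4.png

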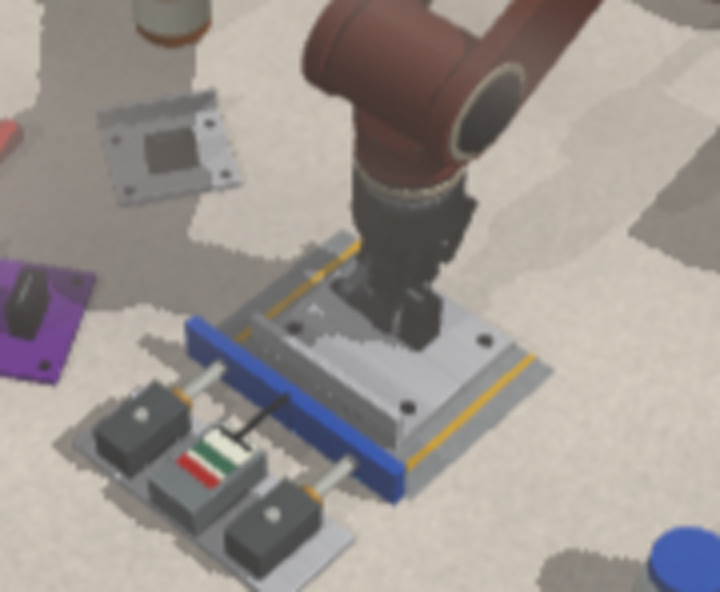

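View pics/t4.png

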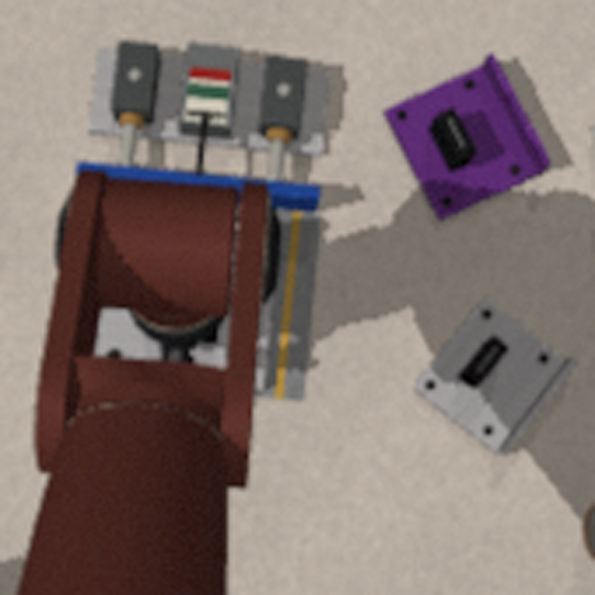

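Moving friction is about 7 N, and Fz > 0 means a slight press down, so the bracket is flat. The wrist view shows the yellow line at (315,76) and the plate edge at (315,104). Next I measure lateral offset, yaw error and gap.

```bash
python3 - <<'E'
from h import *
im=manip.grab_frame("wrist"); cv2.imwrite("pics/w4c1.png",cv2.resize(im[20:170,150:350],None,fx=4,fy=4,interpolation=cv2.INTER_CUBIC))
cv2.imwrite("pics/w4c2.png",cv2.resize(im[20:340,400:512],None,fx=5,fy=1.8,interpolation=cv2.INTER_CUBIC))
# edge detection per column: rows
c=cal("wrist"); g=im.astype(int)
cols=np.arange(185,440,15); ly=[];pe=[]
hsv=cv2.cvtColor(im,cv2.COLOR_BGR2HSV)
for u in cols:
    ys=[v for v in range(55,100) if hsv[v,u,1]>120 and 15<hsv[v,u,0]<35]; ly.append(max(ys)+.5)
    gr=cv2.cvtColor(im,cv2.COLOR_BGR2GRAY)[92:115,u].astype(float); pe.append(92+np.argmax(np.abs(np.diff(gr)))+.5)
L=unproj(c,np.c_[cols,ly],0.0); P=unproj(c,np.c_[cols,pe],0.012)
for n,Q in(("line",L),("plate",P)):
    k=np.polyfit(Q[:,0],Q[:,1],1); print(n,np.degrees(np.arctan(k[0])).round(2), (Q[:,1].mean()).round(4), Q[:,0].mean().round(4))
a=np.radians(-5.5); nrm=np.array([-np.sin(a),np.cos(a)])
print("gap line-plate", ((L-P)[:,:2]@nrm).mean().round(4), "nominal .011")
print(ly,pe)
E
```

```text
line -6.28 0.1098 0.6059
plate -6.5 0.0975 0.6033
gap line-plate 0.0125 nominal .011
[79.5, 79.5, 79.5, 79.5, 80.5, 80.5, 80.5, 80.5, 80.5, 81.5, 81.5, 81.5, 81.5, 81.5, 82.5, 82.5, 82.5] [np.float64(104.5), np.float64(104.5), np.float64(103.5), np.float64(103.5), np.float64(104.5), np.float64(104.5), np.float64(104.5), np.float64(104.5), np.float64(104.5), np.float64(104.5), np.float64(104.5), np.float64(104.5), np.float64(105.5), np.float64(105.5), np.float64(105.5), np.float64(113.5), np.float64(106.5)]
```

View pics/w4c2.png

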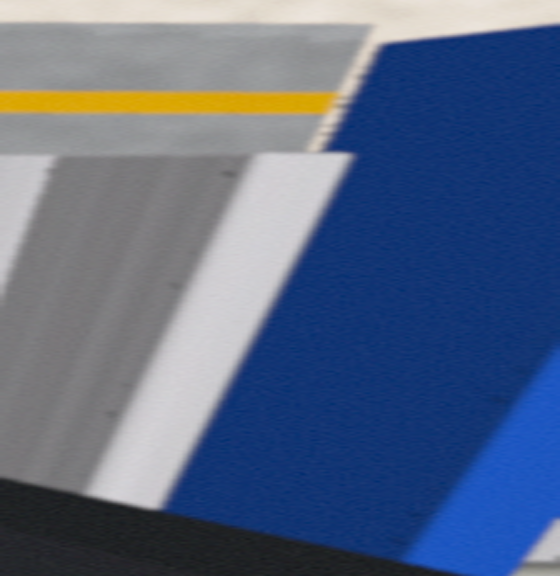

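```bash
python3 - <<'E'
from h import *
im=manip.grab_frame("wrist"); c=cal("wrist")
b=im[:,:,0].astype(int); hsv=cv2.cvtColor(im,cv2.COLOR_BGR2HSV)
up=[];fn=[];fb=[]
for v in range(115,295,6):
    # upstand outer edge: gray -> dark blue sat
    row=hsv[v]
    us=[u for u in range(420,511) if row[u,1]>150 and 100<row[u,0]<125]
    if us: up.append((us[0]-.5,v))
for v in range(220,330,5):
    d=np.diff(b[v,430:512]); 
    if d.max()>25: fn.append((430+np.argmax(d)+.5,v))
print(len(up),len(fn),up[:2],up[-1],fn[:2],fn[-1:])
for n,q,z in(("up",up,.044),("fence",fn,.046)):
    Q=unproj(c,q,z); k=np.polyfit(Q[:,1],Q[:,0],1); res=Q[:,0]-np.polyval(k,Q[:,1])
    print(n,"heading of normal",-np.degrees(np.arctan(k[0])).round(2),"x at y=0.02",np.polyval(k,.02).round(4),"rms",res.std().round(5),Q[:,1].min().round(3),Q[:,1].max().round(3))
E
```

```text
30 4 [(469.5, 115), (468.5, 121)] (435.5, 289) [(np.float64(502.5), 245), (np.float64(498.5), 260)] [(np.float64(484.5), 315)]
up heading of normal -5.97 x at y=0.02 0.656 rms 0.00012 0.009 0.087
fence heading of normal -6.13 x at y=0.02 0.6805 rms 8e-05 -0.006 0.03
```

Upstand and fence are parallel within 0.2°, the gap is about 24.5 mm, and the bracket sits 1.5 mm to the -y side. I approach and correct the lateral offset.

```bash
python3 -m creep '[[0,0,0,0.0005,0.005,0,0],[0,0,0,0.0005,0.005,0,0],[0,0,0,0.0005,0.005,0,0],[0,0,0,0,0.005,0,0],[0,0,0,0,0.004,0,0],[0,0,0,0,0,0,0]]'; python3 st.py
python3 -m creep '[[0,0,0,0,0.003,0,0],[0,0,0,0,0.003,0,0],[0,0,0,0,0.003,0,0],[0,0,0,0,0.003,0,0],[0,0,0,0,0.002,0,0]]'; python3 st.py
python3 - <<'E'
from h import *
im=manip.grab_frame("wrist"); cv2.imwrite("pics/w5.png",im)
im=manip.grab_frame("scene"); cv2.imwrite("pics/s5.png",cv2.resize(im[210:290,180:280],None,fx=7,fy=7,interpolation=cv2.INTER_CUBIC))
im=manip.grab_frame("top"); cv2.imwrite("pics/t5.png",cv2.resize(im[105:175,205:295],None,fx=7,fy=7,interpolation=cv2.INTER_CUBIC))
E
```

```text
time: 8.58
tool_pos: [0.5948, 0.0282, 0.0216]
tool_rot: [-0.001, 0.74, 0.672, -0.001]
contact_force: [-5.2, 0.2, 9.8]
gripper_width: 0.275
t 8.58 tcp [0.5948 0.0282 0.0216] yhead -5.52 Z [-3.8e-03 -1.0e-04 -1.0e+00] F [-5.2   0.19  9.78] M [ 0.2  -0.16  0.07] w 0.275
time: 9.0
tool_pos: [0.6064, 0.0272, 0.0219]
tool_rot: [-0.004, 0.741, 0.672, -0.003]
contact_force: [-18.2, 2.2, 18.8]
gripper_width: 0.276
t 9.0 tcp [0.6064 0.0272 0.0219] yhead -5.55 Z [-9.7e-03  7.0e-04 -1.0e+00] F [-18.24   2.21  18.83] M [ 0.28  1.32 -0.24] w 0.276
```

View pics/s5.png

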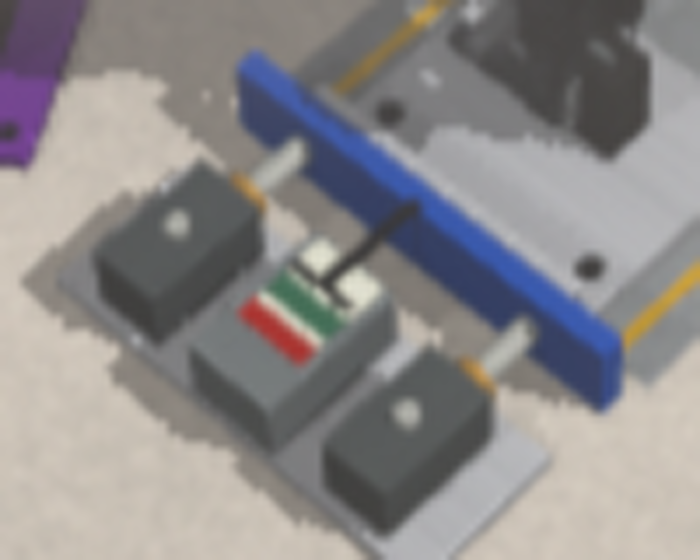

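View pics/t5.png

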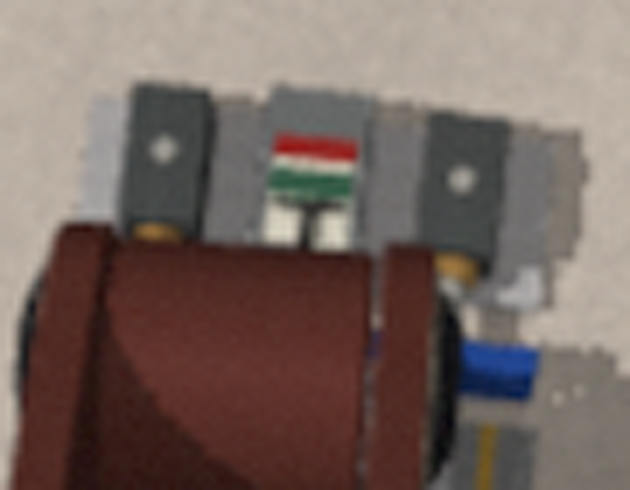

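The needle is just at the start of green, about 13 mm of travel. The tool has pitched about 0.55° nose-down under load, so I straighten it first to keep the plate flat.

```bash
python3 -m creep '[[-0.25,0,0,0,0,0,0],[-0.25,0,0,0,0,0,0],[0,0,0,0,0,0,0],[0,0,0,0,0,0,0],[0,0,0,0,0,0,0]]'; python3 st.py
python3 -m creep '[[0,0,0,0,0,0,0],[0,0,0,0,0,0,0],[0,0,0,0,0,0,0],[0,0,0,0,0,0,0]]'; python3 st.py
python3 - <<'E'
from h import *
im=manip.grab_frame("wrist"); cv2.imwrite("pics/w6.png",im)
im=manip.grab_frame("scene"); cv2.imwrite("pics/s6.png",cv2.resize(im[175:285,190:300],None,fx=6,fy=5.4,interpolation=cv2.INTER_CUBIC))
E
```

```text
time: 9.57
tool_pos: [0.6067, 0.0272, 0.0216]
tool_rot: [0.0, 0.741, 0.672, -0.0]
contact_force: [-10.7, 2.4, 13.0]
gripper_width: 0.276
t 9.57 tcp [0.6067 0.0272 0.0216] yhead -5.55 Z [ 2.e-04 -2.e-04 -1.e+00] F [-10.67   2.38  13.03] M [ 0.26  1.25 -0.23] w 0.276
time: 9.9
tool_pos: [0.6067, 0.0272, 0.0216]
tool_rot: [0.0, 0.741, 0.672, -0.0]
contact_force: [-10.3, 1.6, 13.7]
gripper_width: 0.273
t 9.9 tcp [0.6067 0.0272 0.0216] yhead -5.56 Z [ 2.e-04 -2.e-04 -1.e+00] F [-10.35   1.57  13.69] M [ 0.25  1.29 -0.25] w 0.273
```

View pics/s6.png

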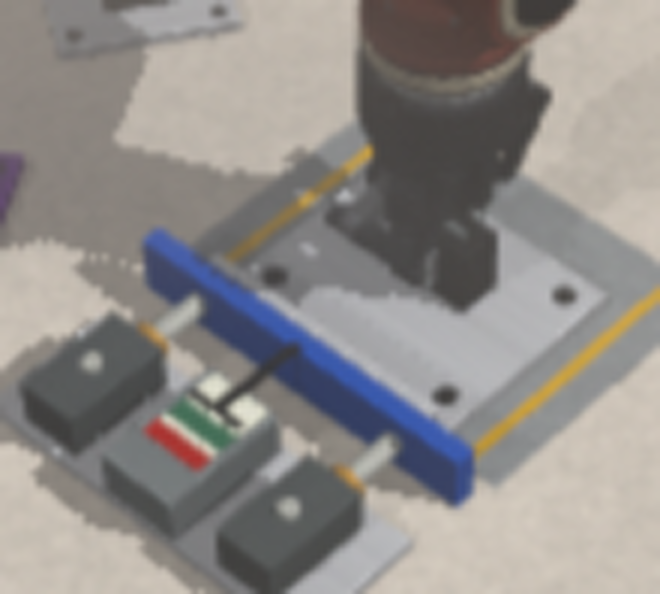

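View pics/w6.png

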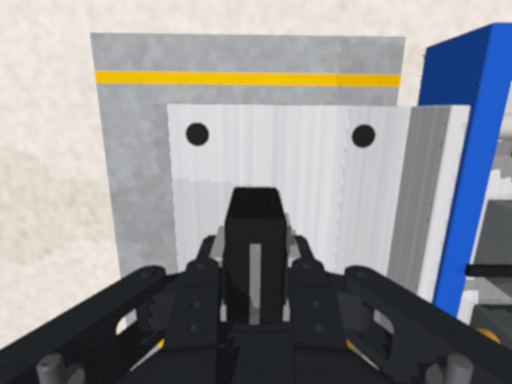

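The tool is vertical again, the upstand flush along the fence, and the needle just short of green. Pushing on in small steps.

```bash
python3 -m creep '[[-0.1,0,0,0,0.0015,0,0],[-0.1,0,0,0,0.0015,0,0],[0,0,0,0,0.0015,0,0],[0,0,0,0,0.0015,0,0],[0,0,0,0,0,0,0],[0,0,0,0,0,0,0],[0,0,0,0,0,0,0],[0,0,0,0,0,0,0]]'; python3 st.py
cat > gauge.py <<'E'
from h import *
import sys
n=sys.argv[1]
im=manip.grab_frame("top"); a=cv2.resize(im[118:146,236:266],None,fx=18,fy=18,interpolation=cv2.INTER_CUBIC)
im2=manip.grab_frame("scene"); b=cv2.resize(im2[235:275,205:245],None,fx=12.6,fy=12.6,interpolation=cv2.INTER_CUBIC)
b=cv2.resize(b,(240,240)) if False else b[:504,:]
out=np.zeros((504,1044,3),np.uint8); out[:,:540]=a; out[:,540:]=b
cv2.imwrite(f"pics/g{n}.png",cv2.resize(out,(780,377)))
w=manip.grab_frame("wrist"); cv2.imwrite(f"pics/gw{n}.png",w)
E
python3 gauge.py 1
```

```text
time: 10.67
tool_pos: [0.6103, 0.0269, 0.0215]
tool_rot: [-0.001, 0.741, 0.672, -0.001]
contact_force: [-20.4, 1.8, 20.4]
gripper_width: 0.277
t 10.67 tcp [0.6103 0.0269 0.0215] yhead -5.56 Z [-2.6e-03 -1.0e-04 -1.0e+00] F [-20.42   1.8   20.38] M [ 0.32  2.39 -0.34] w 0.277
```

View pics/g1.png

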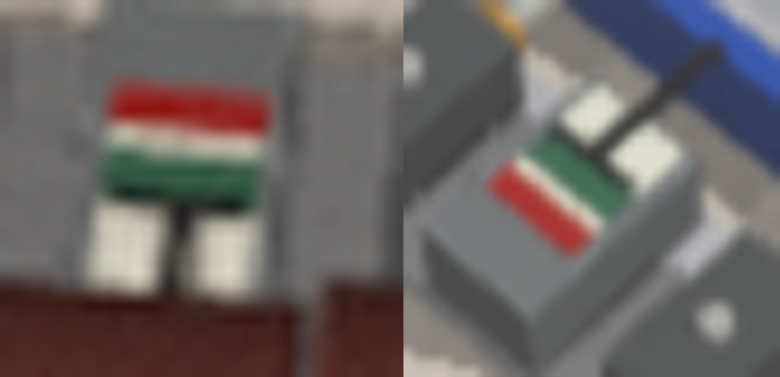

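The needle is at the lower edge of green, about 14 mm. I keep pushing with slight pitch compensation and relieve some of the down-force.

```bash
python3 -m creep '[[-0.1,0,0,0,0.0015,-0.0003,0],[-0.1,0,0,0,0.0015,0,0],[-0.1,0,0,0,0.0015,0,0],[0,0,0,0,0.001,0,0],[0,0,0,0,0,0,0],[0,0,0,0,0,0,0],[0,0,0,0,0,0,0],[0,0,0,0,0,0,0]]'; python3 st.py;python3 gauge.py 2
```

```text
time: 11.48
tool_pos: [0.6142, 0.0265, 0.0215]
tool_rot: [-0.0, 0.741, 0.672, -0.001]
contact_force: [-24.7, 1.9, 22.7]
gripper_width: 0.271
t 11.48 tcp [0.6142 0.0265 0.0215] yhead -5.56 Z [-1.5e-03 -4.0e-04 -1.0e+00] F [-24.69   1.93  22.73] M [ 0.34  3.22 -0.31] w 0.271
```

View pics/g2.png

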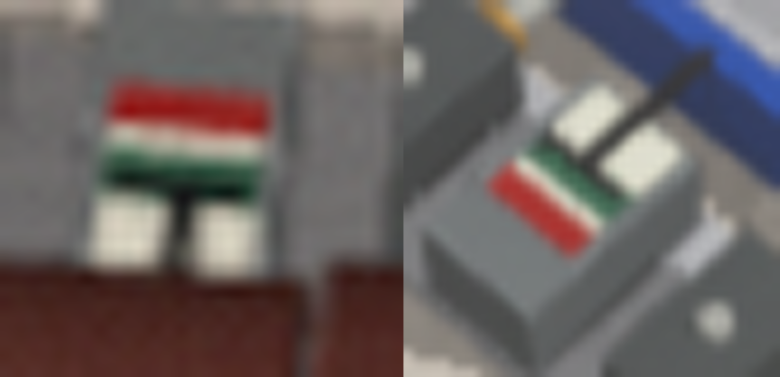

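View pics/gw2.png

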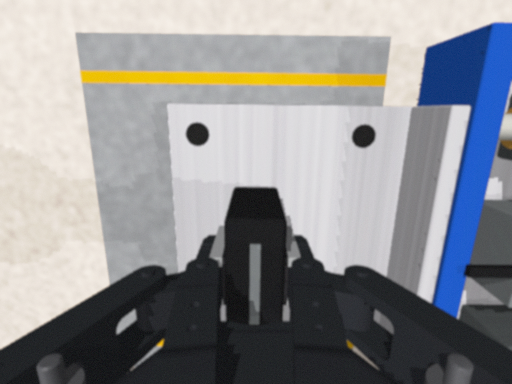

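The needle is at about 16–17 mm. The excess push is friction from the 23 N down-force, so I ease that off in steps, which lets the bracket creep forward.

```bash
python3 -m creep '[[0,0,0,0,0,-0.0005,0],[0,0,0,0,0,-0.0005,0],[0,0,0,0,0,0,0],[0,0,0,0,0,0,0],[0,0,0,0,0,0,0]]'; python3 st.py
python3 -m creep '[[0,0,0,0,0,-0.0005,0],[0,0,0,0,0,0,0],[0,0,0,0,0,0,0],[0,0,0,0,0,0,0]]'; python3 st.py; python3 gauge.py 3
```

```text
time: 12.05
tool_pos: [0.6142, 0.0265, 0.0216]
tool_rot: [-0.0, 0.741, 0.672, -0.0]
contact_force: [-21.2, 1.6, 17.8]
gripper_width: 0.271
t 12.05 tcp [0.6142 0.0265 0.0216] yhead -5.56 Z [-9.e-04 -4.e-04 -1.e+00] F [-21.2    1.59  17.81] M [ 0.33  2.67 -0.34] w 0.271
time: 12.38
tool_pos: [0.6142, 0.0265, 0.0216]
tool_rot: [-0.0, 0.741, 0.672, -0.0]
contact_force: [-18.2, 1.9, 14.9]
gripper_width: 0.274
t 12.38 tcp [0.6142 0.0265 0.0216] yhead -5.56 Z [-7.e-04 -4.e-04 -1.e+00] F [-18.16   1.94  14.94] M [ 0.28  2.49 -0.36] w 0.274
```

View pics/g3.png

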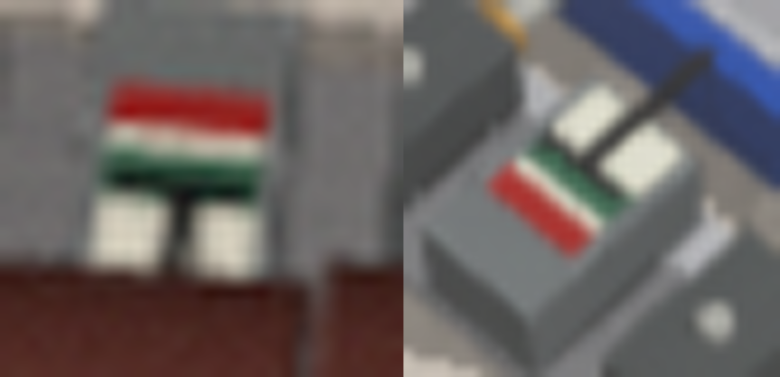

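```bash
python3 -m creep '[[-0.05,0,0,0,0.001,-0.0003,0],[-0.05,0,0,0,0.001,-0.0003,0],[0,0,0,0,0.001,-0.0002,0],[0,0,0,0,0.001,0,0],[0,0,0,0,0,0,0],[0,0,0,0,0,0,0],[0,0,0,0,0,0,0],[0,0,0,0,0,0,0]]'; python3 st.py; python3 gauge.py 4
```

```text
time: 13.2
tool_pos: [0.6171, 0.0261, 0.0216]
tool_rot: [-0.0, 0.741, 0.672, -0.001]
contact_force: [-21.0, 1.9, 14.7]
gripper_width: 0.269
t 13.2 tcp [0.6171 0.0261 0.0216] yhead -5.56 Z [-1.5e-03 -4.0e-04 -1.0e+00] F [-21.04   1.95  14.65] M [ 0.35  2.65 -0.28] w 0.269
```

View pics/g4.png

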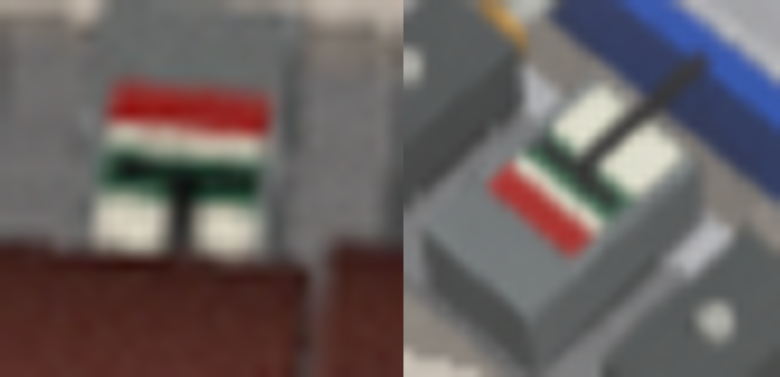

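```bash
python3 - <<'E'
from h import *
D=np.array([.6827,.0195]);a=np.radians(-5.5);ex=np.array([np.cos(a),np.sin(a)]);ey=np.array([-np.sin(a),np.cos(a)])
for n in("top","scene"):
    im=manip.grab_frame(n).astype(np.float32); c=cal(n)
    xs=np.arange(.066,.102,.001)
    acc=0
    for y in (.006,.008,.010,-.006,-.008,-.010):
        P=np.c_[D+xs[:,None]*ex+y*ey,np.full(len(xs),.045)]
        uv=proj(c,P).astype(np.float32)
        acc=acc+cv2.remap(im,uv[None,:,0],uv[None,:,1],cv2.INTER_LINEAR)[0]
    acc/=6
    print(n); 
    for x,v in zip(xs,acc): print(round((x-.062)*1000),v.round().astype(int).tolist(),end=' ')
    print()
E
```

```text
top
4 [159, 174, 179] 5 [166, 182, 187] 6 [168, 184, 189] 7 [169, 185, 189] 8 [166, 182, 186] 9 [159, 176, 178] 10 [150, 166, 166] 11 [137, 153, 149] 12 [118, 134, 124] 13 [95, 111, 95] 14 [73, 88, 66] 15 [57, 71, 48] 16 [46, 58, 36] 17 [39, 49, 31] 18 [37, 46, 30] 19 [39, 49, 33] 20 [51, 63, 45] 21 [72, 86, 70] 22 [97, 113, 99] 23 [121, 138, 130] 24 [136, 153, 153] 25 [144, 161, 170] 26 [142, 158, 179] 27 [130, 143, 179] 28 [109, 121, 174] 29 [81, 89, 163] 30 [58, 63, 155] 31 [41, 44, 150] 32 [37, 39, 148] 33 [36, 39, 147] 34 [37, 40, 146] 35 [44, 47, 142] 36 [54, 56, 136] 37 [66, 67, 130] 38 [77, 78, 123] 39 [86, 88, 115] 
scene
4 [189, 204, 204] 5 [189, 203, 204] 6 [189, 204, 204] 7 [189, 204, 204] 8 [186, 202, 201] 9 [181, 198, 195] 10 [173, 190, 185] 11 [160, 177, 169] 12 [141, 158, 146] 13 [121, 137, 122] 14 [101, 114, 99] 15 [84, 95, 80] 16 [72, 81, 69] 17 [66, 72, 62] 18 [65, 72, 60] 19 [69, 79, 63] 20 [79, 92, 71] 21 [92, 109, 85] 22 [111, 129, 107] 23 [132, 150, 133] 24 [151, 169, 160] 25 [162, 179, 182] 26 [162, 177, 193] 27 [149, 163, 195] 28 [131, 142, 192] 29 [108, 117, 185] 30 [86, 93, 178] 31 [70, 75, 174] 32 [59, 63, 171] 33 [54, 58, 170] 34 [53, 56, 169] 35 [56, 59, 166] 36 [62, 64, 162] 37 [72, 73, 154] 38 [84, 85, 145] 39 [97, 97, 135]
```

The needle centre reads about 18.5–19.5 mm from the cameras, and about 20.5 mm from TCP dead reckoning. It is in mid-green. Next is a steadiness hold and a final check.

```bash
python3 -m creep '[[0,0,0,0,0,0,0],[0,0,0,0,0,0,0],[0,0,0,0,0,0,0],[0,0,0,0,0,0,0],[0,0,0,0,0,0,0],[0,0,0,0,0,0,0],[0,0,0,0,0,0,0],[0,0,0,0,0,0,0],[0,0,0,0,0,0,0],[0,0,0,0,0,0,0],[0,0,0,0,0,0,0],[0,0,0,0,0,0,0]]'; python3 st.py
python3 - <<'E'
from h import *
im=manip.grab_frame("scene"); cv2.imwrite("pics/s9.png",cv2.resize(im[170:290,180:310],None,fx=5.5,fy=4.9,interpolation=cv2.INTER_CUBIC))
cv2.imwrite("pics/s9f.png",im)
t=manip.grab_frame("top"); 
a=cv2.imread("pics/top0.png"); d=np.abs(t.astype(int)-a).sum(2)
for n,(x0,y0,x1,y1) in dict(purple=(300,120,350,168),screwdr=(355,140,378,195),bottle=(355,243,390,270),jar=(130,154,154,181),rack=(118,238,145,280)).items(): print(n,np.median(d[y0:y1,x0:x1]), d[y0:y1,x0:x1].max())
w=manip.grab_frame("wrist"); cv2.imwrite("pics/w9.png",w)
E
```

```text
time: 14.45
tool_pos: [0.6171, 0.0261, 0.0216]
tool_rot: [-0.0, 0.741, 0.672, -0.001]
contact_force: [-20.6, 1.2, 14.3]
gripper_width: 0.273
t 14.45 tcp [0.6171 0.0261 0.0216] yhead -5.56 Z [-1.5e-03 -4.0e-04 -1.0e+00] F [-20.56   1.22  14.31] M [ 0.37  2.63 -0.39] w 0.273
purple 50.0 115
screwdr 73.0 135
bottle 46.0 137
jar 45.0 84
rack 61.0 89
```

View pics/s9.png

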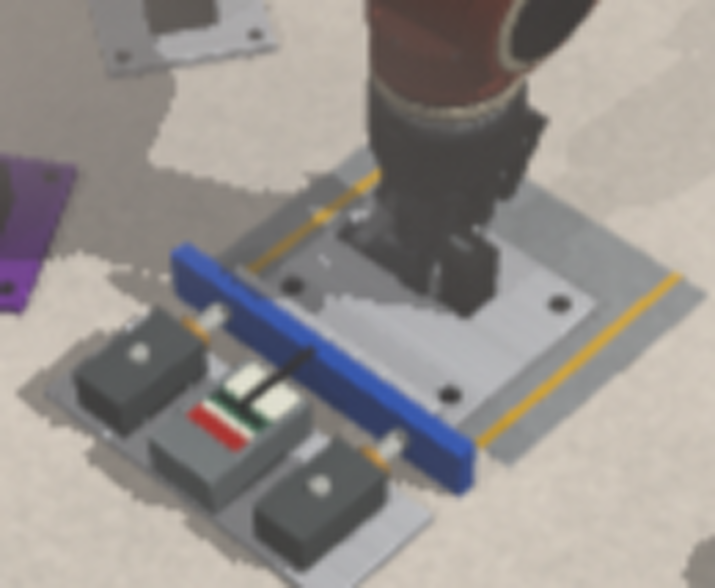

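View pics/w9.png

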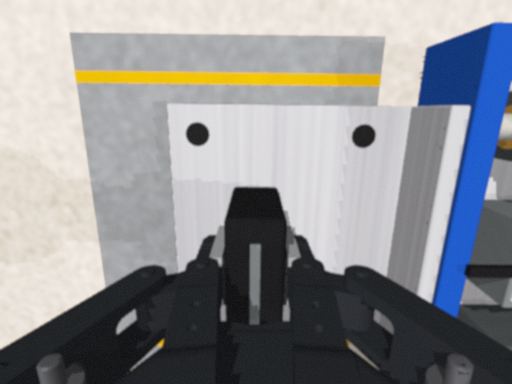

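View pics/s9f.png

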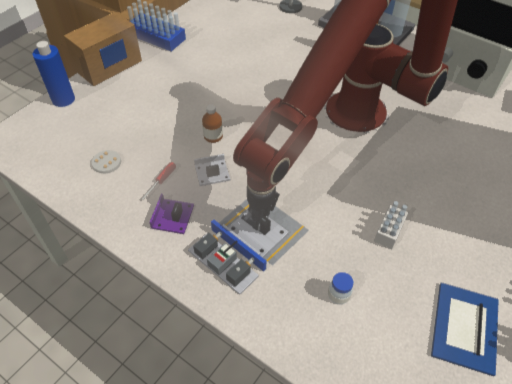

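The hold is steady: pose unchanged for 1 s, needle at mid-green (240,405 in the crop), upstand flush, and the plate between the yellow lines. Every bystander sits at the same scene pixels as in the first picture. Handing in while still gripping and pushing.

```bash
python3 -c "
from plant import manip; print(manip.job_done())"; python3 st.py
```

```text
the job is handed in; nothing more can be done
None
the job is handed in; nothing more can be done
```

The bracket is on the mat against the blue fence with the needle in mid-green, and the arm is still gripping it and pushing. I handed the job in at about 14.6 s.

I picked the larger aluminium bracket, gripped its black bar and turned it about 10°. I then slid it flat onto the mat and pushed the fence back in small steps.

Last checks:
- **Steadiness:** the TCP did not move over a 1 s hold, and the tool was upright to 0.1°.
- **Flatness:** the gripper was pressing down with about 14 N. Around 13 mm of travel the tool had tipped forward by about 0.55°. I straightened it, but the rear edge may have lifted by up to about 1 mm for that moment.
- **Squareness and side position:** the upstand was parallel to the fence within 0.2° on the approach and looks flush in the final pictures. The plate was within about 1.5 mm of centre between the yellow lines when last measured, and I then shifted it to correct that.
- **Fence travel (the two measures disagree slightly):** the cameras read about 18.5–19.5 mm and the arm position gives about 20.5 mm. Both are well inside green, and the needle never went near red.
- **Push force:** the wrist read about 21 N. About 10 N of that is the spring; I put the rest down to bench friction, raised by pressing down.
- **Bystanders:** the bottle, jar, rack and screwdriver look unmoved in the scene picture. An automatic before/after comparison in the top camera was no use, because the lighting had changed.

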